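# Set a marked slat over the sawing edge

## Task

The plywood slat lying on the sawing board is to be sawn at its pencil line. With the fingertips, push it back until its long edge lies flat against the fence, and slide it along the fence to the right until the pencil line lies right over the board's right-hand edge, with the short marked end sticking out beyond. Do not lift, tip or drop the slat, leave everything else on the bench alone, and finish with the hand clear.

Things in the scene. Friction and masses are not known exactly. Their poses are not given: they have to be found in the camera images.
- board: wooden sawing board fixed to the bench, 200 (x) by 340 (y) by 30 mm thick; origin: centre of its underside. +x away from the robot, +y to its left, z up; turned up to 0.3 rad. A dark wood fence along the far side: near face at x = 75 mm, 25 mm thick, 24 mm high above the board's top, from y = -140 to +170 mm. Right-hand (sawing) edge at y = -170 mm
- saw_edge (a point): point on the top of the board's right-hand (sawing) edge, at x = 45 mm, y = -170 mm, z = 30 mm of the board; axes parallel to the board's, so the edge runs along its x. A slat against the fence is centred across on this point
- slat: loose plain plywood slat, 60 mm (x) by 200 mm (y), 8 mm thick, 50 to 100 g, lying flat on the board, clear of the fence and turned by up to 0.25 rad to it; origin at the centre of its underside, +y along its length to the unmarked left-hand end, z up. It slides with dry friction (about 0.2 to 1 N) and stays where it is left
- pencil_line (a point): middle of the dark pencil line drawn straight across the slat's top face, parallel to its ends, 50 mm from its right-hand end (at x = 0, y = -50 mm, z = 8 mm of the slat)
- spray_can: blue spray can with a red cap, 45 mm diameter, 134 mm tall, standing behind the fence; origin under its centre; leave alone
- glue_bottle: white glue bottle with a blue pointed cap, 64 mm diameter, 186 mm tall, standing to the left of the board; origin under its centre; leave alone
- tin: flat green tin, 88 by 113 mm, 23 mm high, lying to the right of the board; origin under its centre; leave alone
- screwdriver: screwdriver 190 mm long lying on the bench in front of the board (on the robot's side), about 30 mm high; leave alone
- bit_case: black bit case standing on edge, 35 by 130 mm, 85 mm high, at the far right; origin under its centre; leave alone
- tape_measure: grey tape measure, about 80 by 38 mm, 60 mm high, standing at the near right; origin under its case; leave alone
Not all that is in view belongs to the job. Of the things that look like the slat, the largest one is meant.

How it is judged:
By the outcome, as a careful person would: the job done as asked, in the order asked, and still so for the second after the job is handed in, with the robot touching nothing.
It also fails if it takes over 53 s, if anything falls off the work surface, if the arm or the gripper's body presses on something with over 40 N, if the wrist force passes 120 N, or if a joint passes its speed limit or range.

## Robot

A 7-joint arm with a two-finger parallel gripper is mounted at the origin on the work surface. World frame = base frame: x ahead of the robot, y to its left, z up, the work surface at z = 0. Lengths are in m, angles in rad, forces in N, time in s.
With the tool pointing down it reaches from about 0.4 to 0.85 m from the base axis. Payload 10.4 kg.
Tool frame: the origin (TCP) lies midway between the tips of the shut fingers; the grasp point (between the pads) lies 19 mm behind it; z points along the fingers, y is the line along which they close (so a half turn about z gives the same grasp; the last joint's range is limited). The gripper opens to 87 mm and grips with 3 to 60 N. Pads are 19 mm wide; open, the fingers measure 117 mm over their backs; the gripper's body (75 mm by 190 mm) begins 51 mm behind the grasp point.
Start: joints at [-1.148, 0.332, -0.065, 1.46, 0.022, 1.35, -0.088], TCP at [0.269, 0.564, 0.223] pointing down, gripper open.
Joint ranges: [-2.6, 2.6], [-0.5, 2.12], [-1.47, 1.34], [0.16, 2.42], [-1.27, 4.41], [0.06, 2.06], [-2.6, 2.6]. Speed limits (rad/s): [2.22, 2.22, 2.79, 2.79, 3.14, 3.14, 3.14].

## Interface

Orientations are given as a unit quaternion [x, y, z, w].
In Python, from bench import r gives the robot as it stands.
- The arm moves only by the tool arm_command, never from a script. Its argument "moves" is one flat list of numbers, 4 for each row, row after row: the shift along the tool's x, y, z in cm, then the turn about the tool's z in degrees. A call has 1 to 12 rows; each row shifts and turns the commanded pose from where the row before left it, along the tool's axes as they then stand; what a row does not reach is not made up. A row lasts 1/12 s, in which the tool goes at most 41.7 mm and 7.16 degrees, less where a joint would pass 70% of its speed; a pose out of reach is approached as far as the arm can. A call with a gripper value outside its range is refused whole. "fingers" is the opening in per cent of the stroke, from 0 (shut) to 100 (fully open), set as the call begins (left out, the last holds). The fingers move at their own pace and stop on an object; "squeeze" is the grip in N (left out, the last holds). Time passes only in rows, so rows that do not move let the fingers close. It gives the time, the measured TCP pose, the force, the opening and the grip force at its end, in the units of the state.
- r.read_state(): the state, without advancing time (a new reading comes with each control period).
- r.camera(name): name is "side" or "top"; returns the picture (480x640x3 uint8, red, green, blue); there is no depth.
- r.camera_info(name): a dict with "fx", "fy", "cx", "cy" (pixels), "origin" and "attitude" of the camera in the world. Camera axes: x right, y up, looking along -z (the intrinsics and any distortion apply to the point x, -y, -z); pixel columns grow to the right and rows downward; lengths in m; the calibration is good to about 2 mm. A picture is of the moment at which its call begins. camera_info takes no time and is no camera call.
- r.close_job(): hands the job in; it is judged then, once.
The state is a dict: "time": time; "joint_positions": joint angles; "joint_vel": joint speeds; "joint_torque": joint torques, N m; "ee_pos": TCP position; "eef_rot": TCP orientation; "ft_force": force on the tool from outside, world axes, zero at the start; "torque": the same for the moment, N m; "width": finger opening in m; "grip_force": force on a finger pad.
Only numpy, scipy, OpenCV 4.12 (cv2) and the standard library are available. Lean on these libraries where they do the work, as an engineer would, in place of code of your own. Each camera call takes 0.05 s, during which the arm holds its last target. There are 200 camera calls.

## Working session

There is one attempt and no reset: what is moved stays moved. The work goes in short steps, Python scripts to look and compute and a tool call to move; the robot and the scene stay as the last step left them, time stands still between calls to the robot, and variables do not carry over. Pictures are saved under pics/ and viewed, at most 10 in all, crops included, and the job is handed in when it is done.

Besides the shell and the picture viewer there is one more tool, called after "Request:" in YAML: its name, and indented under it one key for each argument. arm_command: Moves the arm, as the interface text tells. Its arguments: {"type":"object","properties":{"moves":{"type":"array"},"fingers":{"type":"number"},"squeeze":{"type":"number"}},"required":["moves"]}

```bash
mkdir -p pics; ls
python3 - <<'E'
from bench import r
import cv2,numpy as np
for n in("top","side"):
    cv2.imwrite(f"pics/{n}0.png",cv2.cvtColor(r.camera(n),cv2.COLOR_RGB2BGR)); print(n,r.camera_info(n))
s=r.read_state(); print(s["time"],s["ee_pos"],s["eef_rot"],s["width"])
E
```

```text
pics
top {'fx': 433.80107321137, 'fy': 433.80107321137, 'cx': 321.5176885877311, 'cy': 244.79290781505358, 'origin': array([ 0.44694735, -0.02259125,  0.99342501]), 'attitude': array([ 0.02715546, -0.05308411, -0.7002442 ,  0.71140897])}
side {'fx': 516.3392985100862, 'fy': 516.3392985100862, 'cx': 314.47299902829184, 'cy': 239.3782704733141, 'origin': array([ 0.16966154, -1.03176755,  0.97614603]), 'attitude': array([ 0.41254371, -0.08138814, -0.16262825,  0.89260053])}
0.1 [0.26934114 0.56360234 0.22184701] [ 2.21064383e-01  9.75259011e-01 -6.21050609e-04 -1.18371773e-04] 0.08691539098300166
```

View pics/top0.png

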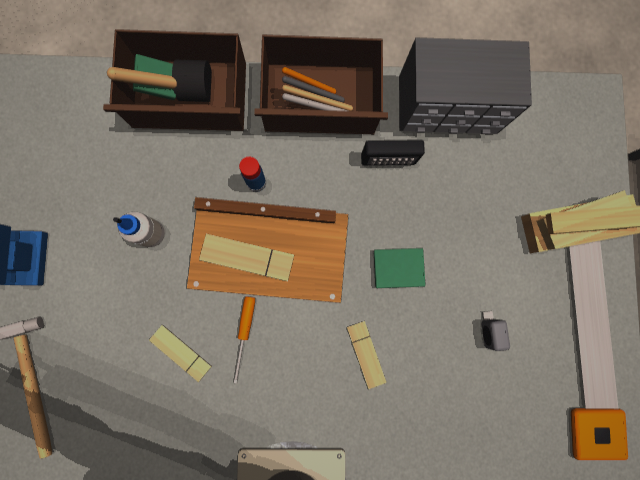

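View pics/side0.png

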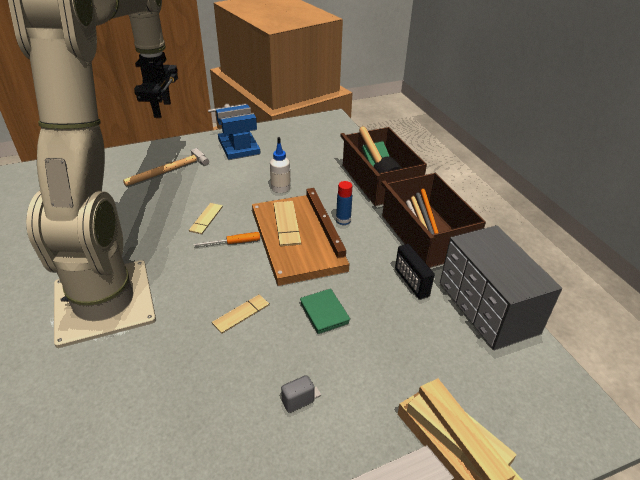

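The top view shows three slat-like pieces: one on the board at about (247,258), and two on the bare bench at (180,353) and (366,355). The one on the board is the largest and lies where the task says, so it is the one meant. I'll measure it and confirm in a crop.

```bash
cat > h.py <<'E'
import cv2,numpy as np
from scipy.spatial.transform import Rotation as R
from bench import r
def ray(n,p,z):
    c=r.camera_info(n); p=np.atleast_2d(p).astype(float)
    d=np.c_[(p[:,0]-c["cx"])/c["fx"],-(p[:,1]-c["cy"])/c["fy"],-np.ones(len(p))]
    d=R.from_quat(c["attitude"]).apply(d); return (c["origin"]+d*((z-c["origin"][2])/d[:,2])[:,None])
def proj(n,P):
    c=r.camera_info(n); d=R.from_quat(c["attitude"]).inv().apply(np.atleast_2d(P)-c["origin"])
    return np.c_[c["cx"]-c["fx"]*d[:,0]/d[:,2],c["cy"]+c["fy"]*d[:,1]/d[:,2]]
def contour(mask,near):
    cs,_=cv2.findContours(mask,cv2.RETR_EXTERNAL,cv2.CHAIN_APPROX_NONE)
    cs=[c for c in cs if cv2.contourArea(c)>150]
    return max(cs,key=lambda c:cv2.pointPolygonTest(c,near,True))
E
python3 - <<'E'
from h import *
im=r.camera("top"); np.save("top0.npy",im)
hsv=cv2.cvtColor(im,cv2.COLOR_RGB2HSV)
for p in[(230,255),(280,265),(268,262),(220,285),(310,250),(300,213),(180,345),(360,200)]: print(p,im[p[1],p[0]],hsv[p[1],p[0]])
crop=cv2.resize(im[185:315,170:370],None,fx=4,fy=4,interpolation=cv2.INTER_CUBIC)
cv2.imwrite("pics/crop0.png",crop[:,:,::-1])
E
```

```text
(230, 255) [180 151 101] [ 19 112 180]
(280, 265) [180 163 110] [ 23  99 180]
(268, 262) [79 70 58] [17 68 79]
(220, 285) [165 105  55] [ 14 170 165]
(310, 250) [171 110  57] [ 14 170 171]
(300, 213) [96 56 33] [ 11 167  96]
(180, 345) [177 175 119] [ 29  84 177]
(360, 200) [140 135 126] [ 19  26 140]
```

View pics/crop0.png

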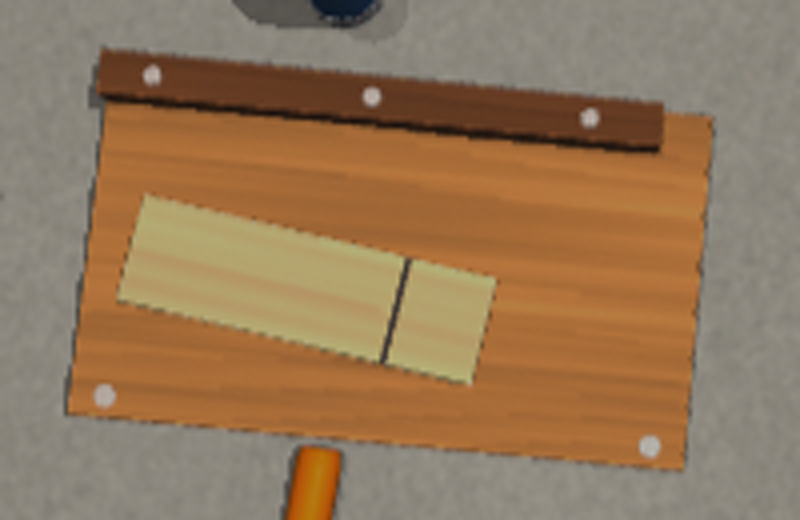

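The crop confirms it: a large plain slat with a dark line across its right part, at full-image pixels (269,262). Its left end is at about (203,245) and its right end at (291,268). The board's near-left corner is at (187,288), near-right at (341,302) and far-right at (348,214).

```bash
cat >> h.py <<'E'
def lines(mask_cnt,k):
    """fit k-gon edges to contour, subpixel: returns corners (clockwise order of approx)"""
    c=cv2.convexHull(mask_cnt); 
    e=0.5
    while len(a:=cv2.approxPolyDP(c,e,True))>k: e+=.25
    a=a[:,0].astype(float); P=mask_cnt[:,0].astype(float); L=[]
    for i in range(len(a)):
        p,q=a[i],a[(i+1)%len(a)]; u=(q-p)/np.linalg.norm(q-p); t=(P-p)@u; d=np.abs((P-p)@[-u[1],u[0]])
        s=P[(d<2)&(t>4)&(t<np.linalg.norm(q-p)-4)]
        vx,vy,x,y=cv2.fitLine(s.astype(np.float32),cv2.DIST_HUBER,0,.01,.01).ravel(); n=np.array([-vy,vx]);
        cen=a.mean(0); n*=np.sign(n@(np.array([x,y])-cen)); L.append((n,n@[x,y]+.5))  # half pixel outwards
    return np.array([np.linalg.solve([L[i-1][0],L[i][0]],[L[i-1][1],L[i][1]]) for i in range(len(L))])
def slat(n,near,im=None):
    im=r.camera(n) if im is None else im
    h=cv2.cvtColor(im,cv2.COLOR_RGB2HSV)
    m=cv2.inRange(h,(16,60,110),(34,150,255)); m=cv2.morphologyEx(m,cv2.MORPH_CLOSE,np.ones((5,5)))
    return im,m,lines(contour(m,near),4)
def frame(C):
    """rect corners (world) -> centre, yaw of long axis (+y), sizes"""
    C=C[:,:2]; e=[C[(i+1)%4]-C[i] for i in range(4)]; l=[np.linalg.norm(x) for x in e]
    i=int(np.argmax(l)); v=e[i]-e[(i+2)%4]; v*=np.sign(v[1]); return C.mean(0),np.arctan2(-v[0],v[1]),np.round(l,4)
E
python3 - <<'E'
from h import *
for n,near in(("top",(240,258)),("side",(286,215))):
    im,m,c=slat(n,near); print(n,"slat px",c.round(1).tolist()); W=ray(n,c,.038); print(W.round(4)[:,:2].tolist(),frame(W))
    h=cv2.cvtColor(im,cv2.COLOR_RGB2HSV)
    b=cv2.inRange(h,(5,90,20),(40,255,255)); b=cv2.morphologyEx(b,cv2.MORPH_OPEN,np.ones((5,5)))
    cv2.imwrite(f"pics/m_{n}.png",np.vstack([b[180:320],m[180:320]]))
    # dark line pixels in top
    g=cv2.cvtColor(im,cv2.COLOR_RGB2GRAY); pm=np.zeros_like(g); cv2.fillPoly(pm,[((c-c.mean(0))*.93+c.mean(0)).astype(int)],255)
    ys,xs=np.where((pm>0)&(g<115)); print("line",ray(n,[xs.mean(),ys.mean()],.038),len(xs))
    # board top corners by fitting edges of everything non-grey
    cc=contour(b,(300,250) ); a=cv2.approxPolyDP(cv2.convexHull(cc),2,True)[:,0]; print("board hull",a.tolist())
E
```

```text
top slat px [[205.39999389648438, 232.8000030517578], [293.8999938964844, 253.89999389648438], [287.70001220703125, 280.8999938964844], [198.3000030517578, 259.8999938964844]]
[[0.5782, 0.1994], [0.5348, 0.0037], [0.4752, 0.0161], [0.5182, 0.2122]] (array([0.52658655, 0.10785456]), np.float64(-0.21687513847009568), array([0.2004, 0.0609, 0.2008, 0.0614]))
line [[0.51616311 0.05918638 0.038     ]] 44
board hull [[195, 198], [329, 210], [347, 214], [340, 302], [187, 288]]
side slat px [[292.5, 198.6999969482422], [301.1000061035156, 243.5], [279.79998779296875, 246.39999389648438], [271.8999938964844, 199.6999969482422]]
[[0.5811, 0.2044], [0.5342, -0.0048], [0.4746, 0.004], [0.5197, 0.2212]] (array([0.52739506, 0.10620771]), np.float64(-0.21247402284362824), array([0.2145, 0.0603, 0.2218, 0.0636]))
line [[0.50948069 0.08681498 0.038     ]] 34
board hull [[348, 271], [277, 284], [227, 243], [227, 236], [261, 202], [316, 194], [345, 249]]
```

```bash
cat > board.py <<'E'
from h import *
from scipy.optimize import least_squares
im=r.camera("top"); h=cv2.cvtColor(im,cv2.COLOR_RGB2HSV).astype(float)
g=cv2.cvtColor(im,cv2.COLOR_RGB2GRAY).astype(np.float32); S=h[:,:,1].astype(np.float32)
def edge(img,p,q,half=5,n=60):
    p,q=np.array(p,float),np.array(q,float); u=(q-p)/np.linalg.norm(q-p); nn=np.array([-u[1],u[0]]); t=np.linspace(.06,.94,n); o=np.arange(-half,half+.01,.25)
    X=(p+np.outer(t,q-p))[:,None]+o[None,:,None]*nn
    v=cv2.GaussianBlur(cv2.remap(img,X[...,0].astype(np.float32),X[...,1].astype(np.float32),cv2.INTER_LINEAR),(5,1),0)
    d=np.abs(np.gradient(v,axis=1)); k=d.argmax(1); P=X[np.arange(n),k]
    return P
E=dict(near=(edge(S,(191,288.5),(322,300)),.03,0,-.1),right=(edge(S,(341,300),(347.5,216)),.03,1,-.17),left=(edge(S,(187.5,286),(195,212)),.03,1,.17),fence=(edge(g,(200,206),(330,219),4),.054,0,.075))
def res(x,full=False):
    c,s=np.cos(x[2]),np.sin(x[2]); out={}
    for k,(P,z,ax,v) in E.items():
        W=ray("top",P,z)[:,:2]-x[:2]; L=np.c_[W[:,0]*c+W[:,1]*s,-W[:,0]*s+W[:,1]*c]; out[k]=L[:,ax]-v
    return out if full else np.concatenate(list(out.values()))
f=least_squares(res,[.53,.07,-.1],loss="soft_l1",f_scale=.001)
if __name__=="__main__":
    print(f.x,{k:(np.median(v).round(4),np.std(v).round(4)) for k,v in res(f.x,True).items()})
    c,s=np.cos(f.x[2]),np.sin(f.x[2]); Rm=np.array([[c,-s],[s,c]])
    print("saw_edge",f.x[:2]+Rm@[.045,-.17])
    W=np.array([.52659,.10785]); print("slat in board",Rm.T@(W-f.x[:2]),-.21688-f.x[2])
E
python3 board.py
```

```text
[ 0.54234877  0.06075097 -0.07852992] {'near': (np.float64(0.0006), np.float64(0.0017)), 'right': (np.float64(0.0002), np.float64(0.0005)), 'left': (np.float64(-0.0002), np.float64(0.0005)), 'fence': (np.float64(-0.0026), np.float64(0.0031))}
saw_edge [ 0.57387372 -0.11225532]
slat in board [-0.01940509  0.04571761] -0.13835008395091297
```

Run:
```python
from h import *
from board import f
c,s=np.cos(f.x[2]),np.sin(f.x[2]); Rm=np.array([[c,-s],[s,c]])
im=r.camera("top"); h=cv2.cvtColor(im,cv2.COLOR_RGB2HSV)
red=cv2.inRange(h,(0,180,80),(5,255,255))|cv2.inRange(h,(172,180,80),(180,255,255))
m=cv2.moments(contour(red,(249,167))); W=ray("top",[m["m10"]/m["m00"],m["m01"]/m["m00"]],.13)[0]; print("can",W,Rm.T@(W[:2]-f.x[:2]))
for p,z in(((140,231),.12),((118,221),.186)): W=ray("top",p,z)[0]; print("bottle",W,Rm.T@(W[:2]-f.x[:2]))
# waypoints: board frame -> world, tool coords
q=r.read_state(); p0=np.array(q["ee_pos"])
print("pre-push", f.x[:2]+Rm@[-.078,.046], "fence-push end",f.x[:2]+Rm@[.015-.0095,.03],"end-push",f.x[:2]+Rm@[.045,.17])
```

```text
can [0.70352346 0.09529858 0.13      ] [0.15795899 0.04704312]
bottle [0.56811802 0.31023795 0.12      ] [0.00616081 0.25073622]
bottle [0.57689414 0.32637475 0.186     ] [0.01364823 0.26750987]
pre-push [0.46820541 0.11270965] fence-push end [0.5501986  0.09022929] end-push [0.60052506 0.22671188]
```

Request:
arm_command:
  moves: [0,0,0,-7,0,0,0,-7,0,0,0,-7,-1.6,-3,0,0,-1.6,-3,0,0,-1.6,-3,0,0,-1.6,-3,0,0,-1.6,-3,0,0,-1.6,-3,0,0,-1.6,-3,0,0,-1.6,-3,0,0,-1.6,-3,0,0]
  fingers: 100

```text
time: 1.4
ee_pos: [0.3921, 0.2818, 0.2228]
eef_rot: [0.04, 0.999, 0.0, 0.0]
ft_force: [1.0, 0.1, 0.5]
width: 0.0869
grip_force: 0.0
```

```bash
cat > where.py <<'E'
from h import *
B=np.array([.54235,.06075]);Y=-.07853
def wb():
    s=r.read_state(); c,n=np.cos(Y),np.sin(Y); Rm=np.array([[c,-n],[n,c]]); q=R.from_quat(s["eef_rot"]).as_matrix()
    print("t",round(s["time"],2),"tcp board",(Rm.T@(np.array(s["ee_pos"])[:2]-B)).round(4),"z",round(s["ee_pos"][2],4),"toolY rel board deg",np.degrees(np.arctan2(-q[0,1],q[1,1])-Y).round(2),"F",np.round(s["ft_force"],2),"w",round(s["width"],4))
def sb(near,n="top",save=None):
    im,m,c=slat(n,near); W=ray(n,c,.038); C,y,l=frame(W); c,k=np.cos(Y),np.sin(Y); Rm=np.array([[c,-k],[k,c]])
    print("slat board",(Rm.T@(C-B)).round(4),"yaw deg",np.degrees(y-Y).round(2),l)
    if save: cv2.imwrite(save,cv2.resize(im[185:315,170:370],None,fx=4,fy=4,interpolation=cv2.INTER_CUBIC)[:,:,::-1])
if __name__=="__main__": wb()
E
python3 where.py
```

```text
t 1.4 tcp board [-0.1672  0.2086] z 0.2228 toolY rel board deg -0.04 F [1.05 0.08 0.47] w 0.0869
```

Request:
arm_command:
  moves: [-1.74,-3.26,0,0,-1.74,-3.26,0,0,-1.74,-3.26,0,0,-1.74,-3.26,0,0,-1.74,-3.26,0,0,0,0,3,0,0,0,3,0,0,0,3,0,0,0,3,0,0,0,3,0,0,0,1.5,0,0,0,0,0]

```text
time: 2.4
ee_pos: [0.4632, 0.1132, 0.0545]
eef_rot: [0.04, 0.999, -0.001, -0.002]
ft_force: [0.3, 0.1, 0.1]
width: 0.0866
grip_force: 0.0
```

```bash
python3 where.py
```

```text
t 2.4 tcp board [-0.083   0.0461] z 0.0545 toolY rel board deg -0.04 F [0.31 0.12 0.13] w 0.0866
```

Request:
arm_command:
  moves: [0,0,1,0,0,0,0.7,0,0,0,0.4,0,0,0,0,0,0,0,0,0]

```text
time: 2.82
ee_pos: [0.4658, 0.1142, 0.037]
eef_rot: [0.04, 0.999, 0.0, 0.0]
ft_force: [-0.6, 0.4, 0.4]
width: 0.0869
grip_force: 0.0
```

Run:
```python
from where import *
wb()
cv2.imwrite("pics/side1.png",cv2.resize(r.camera("side")[160:300,200:370],None,fx=4,fy=4,interpolation=cv2.INTER_CUBIC)[:,:,::-1])
```

```text
t 2.82 tcp board [-0.0805  0.0472] z 0.037 toolY rel board deg -0.04 F [-0.64  0.43  0.36] w 0.0869
```

View pics/side1.png

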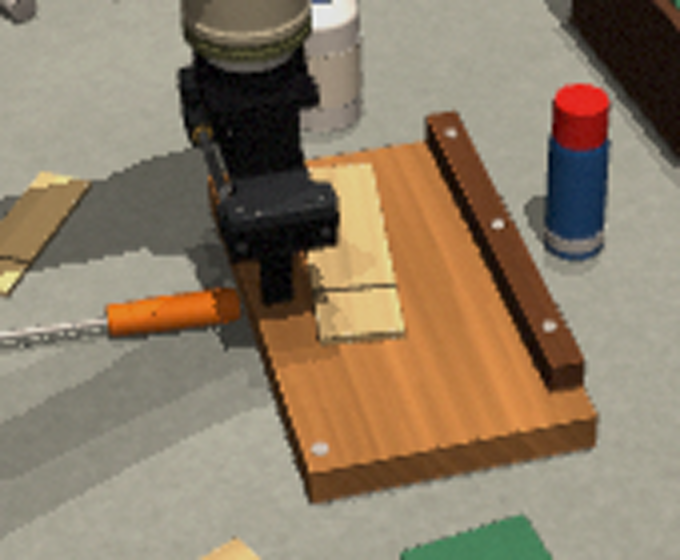

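The side crop shows the open fingers, at crop (275,300), just above the board and on the near side of the slat at crop (350,240). They are clear of the screwdriver. I'll go down a little and then push.

Request:
arm_command:
  moves: [0,0,0.3,0,0,0,0,0,0,0,0,0]

```text
time: 3.12
ee_pos: [0.4655, 0.1141, 0.0336]
eef_rot: [0.04, 0.999, 0.0, 0.0]
ft_force: [0.3, 0.5, 1.5]
width: 0.0868
grip_force: 0.0
```

```bash
python3 where.py
```

```text
t 3.12 tcp board [-0.0808  0.0471] z 0.0336 toolY rel board deg -0.04 F [0.32 0.48 1.53] w 0.0868
```

Request:
arm_command:
  moves: [-0.3,0,0,0,-0.6,0,0,0,-0.7,0,0,0,-0.7,0,0,0,-0.7,0,0,0,-0.7,0,0,0,-0.7,0,0,0,-0.7,0,0,0,-0.7,0,0,0,-0.7,0,0,0,-0.5,0,0,0,-0.3,0,0,0]

```text
time: 4.12
ee_pos: [0.539, 0.1081, 0.0335]
eef_rot: [0.04, 0.999, -0.0, 0.0]
ft_force: [-1.4, -0.6, 0.5]
width: 0.087
grip_force: 0.5
```

Run:
```python
from where import *
wb()
cv2.imwrite("pics/side2.png",cv2.resize(r.camera("side")[160:300,200:370],None,fx=4,fy=4,interpolation=cv2.INTER_CUBIC)[:,:,::-1])
```

```text
t 4.12 tcp board [-0.007   0.0469] z 0.0335 toolY rel board deg -0.06 F [-1.44 -0.62  0.54] w 0.087
```

View pics/side2.png

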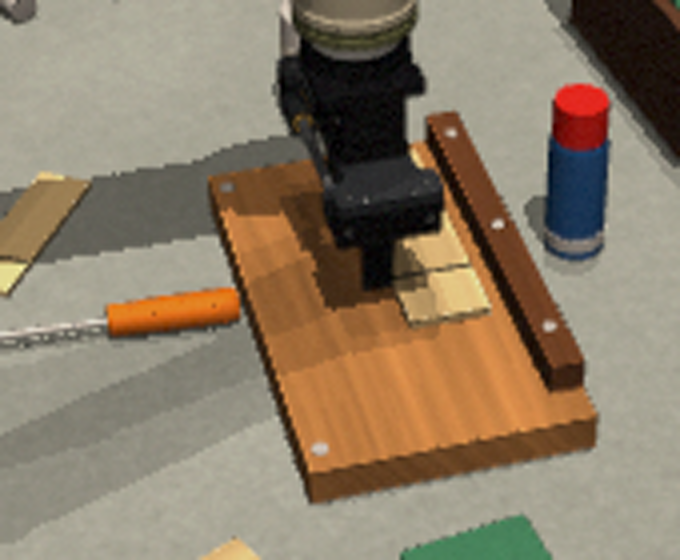

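The slat, with its right end at crop (450,315), now lies parallel to the fence with a small gap left. Body width to the can is fine. I'll push on gently until it makes contact.

Request:
arm_command:
  moves: [-0.3,0,0,0,-0.3,0,0,0,-0.3,0,0,0,-0.2,0,0,0,-0.2,0,0,0,0,0,0,0]

```text
time: 4.67
ee_pos: [0.5516, 0.1072, 0.0336]
eef_rot: [0.04, 0.999, 0.0, 0.0]
ft_force: [0.5, 0.4, 0.1]
width: 0.0871
grip_force: 0.0
```

```bash
python3 where.py
```

```text
t 4.67 tcp board [0.0056 0.047 ] z 0.0336 toolY rel board deg -0.04 F [0.49 0.36 0.11] w 0.0871
```

Request:
arm_command:
  moves: [-0.1,0,0,0,-0.1,0,0,0,-0.1,0,0,0,0,0,0,0]

```text
time: 5.0
ee_pos: [0.5523, 0.1071, 0.0333]
eef_rot: [0.039, 0.999, -0.0, -0.002]
ft_force: [-9.5, -1.0, 7.4]
width: 0.087
grip_force: 4.8
```

Contact with the fence is made at 9.5 N, so I'll back off and lift.

Request:
arm_command:
  moves: [0.3,0,0,0,1,0,0,0,2,0,0,0,1.5,0,-1.5,0,0,0,-3,0,0,0,-3.5,0,0,0,-3.5,0,0,0,-3.5,0,3,0,0,0,4,0,0,0,4,0,0,0,4,0,0,0]

```text
time: 6.0
ee_pos: [0.3555, 0.1225, 0.1835]
eef_rot: [0.04, 0.999, 0.0, 0.001]
ft_force: [-0.2, 0.3, 0.6]
width: 0.087
grip_force: 0.0
```

Run:
```python
from where import *
wb(); print(np.round(r.read_state()["joint_positions"],2)); sb((235,235),save="pics/top3.png")
```

```text
t 6.0 tcp board [-0.1912  0.0469] z 0.1835 toolY rel board deg -0.07 F [-0.16  0.26  0.58] w 0.087
[-0.65 -0.22  0.17  2.12  0.04  1.24  1.  ]
slat board [0.0448 0.0501] yaw deg -0.09 [0.2012 0.0612 0.2003 0.0612]
```

View pics/top3.png

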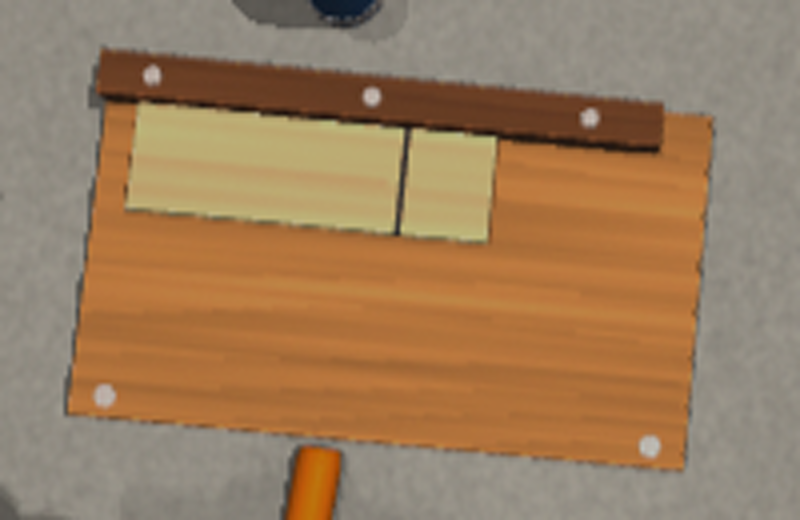

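The slat lies flat on the fence: the top crop shows its back edge along the fence face, with the pencil line at crop (403,182). Next I'll turn the hand for the end push.

Request:
arm_command:
  moves: [0,0,-0.3,7,0,0,-0.3,7,0,0,-0.3,7,0,0,-0.3,7,0,0,-0.3,7,0,0,-0.3,7,0,0,-0.3,7,0,0,-0.3,7,0,0,-0.3,7,0,0,-0.3,7,0,0,0,7,0,0,0,7]
  fingers: 28

```text
time: 7.05
ee_pos: [0.3571, 0.1227, 0.2139]
eef_rot: [0.7, 0.714, 0.001, 0.0]
ft_force: [0.3, -0.2, -0.0]
width: 0.0254
grip_force: 0.0
```

Request:
arm_command:
  moves: [0,0,0,6,0,0,0,0]

```text
time: 7.22
ee_pos: [0.357, 0.1226, 0.2137]
eef_rot: [0.736, 0.677, 0.0, 0.0]
ft_force: [-0.0, 0.1, 0.2]
width: 0.0247
grip_force: 0.0
```

Run:
```python
from where import *
wb(); print(np.round(r.read_state()["joint_positions"],2))
```

```text
t 7.22 tcp board [-0.1896  0.0471] z 0.2137 toolY rel board deg -90.35 F [-0.04  0.12  0.2 ] w 0.0247
[-0.47 -0.22  0.01  2.06  0.    1.3  -0.54]
```

Request:
arm_command:
  moves: [1.8,3.1,0,-0.35,1.8,3.1,0,0,1.8,3.1,0,0,1.8,3.1,0,0,1.8,3.1,0,0,1.8,3.1,0,0,1.9,3.3,0,0,0,0,0,0,0,0,0,0]

```text
time: 7.97
ee_pos: [0.5853, 0.2336, 0.2115]
eef_rot: [0.731, 0.682, -0.001, -0.0]
ft_force: [-0.4, 0.2, 0.3]
width: 0.0243
grip_force: 0.0
```

```bash
python3 where.py
```

```text
t 7.97 tcp board [0.0293 0.1757] z 0.2115 toolY rel board deg -89.47 F [-0.43  0.2   0.25] w 0.0243
```

Request:
arm_command:
  moves: [0,0,3,0,0,0,3,0,0,0,3,0,0,0,3,0,0,0,3,0,0,0,1.5,0,0,0,0.7,0,0,0,0,0,0,0,0,0]

```text
time: 8.72
ee_pos: [0.585, 0.2332, 0.043]
eef_rot: [0.732, 0.681, 0.001, 0.0]
ft_force: [0.4, -0.2, 0.0]
width: 0.0242
grip_force: 0.0
```

```bash
python3 where.py
```

```text
t 8.72 tcp board [0.0289 0.1752] z 0.043 toolY rel board deg -89.64 F [ 0.39 -0.21  0.05] w 0.0242
```

Request:
arm_command:
  moves: [0,0,0.5,0,0,0,0.3,0,0,0,0,0,0,0,0,0]

```text
time: 9.05
ee_pos: [0.5847, 0.2332, 0.0339]
eef_rot: [0.732, 0.681, 0.0, 0.0]
ft_force: [0.5, 0.2, 0.1]
width: 0.0243
grip_force: 0.0
```

```bash
python3 where.py
```

```text
t 9.05 tcp board [0.0287 0.1752] z 0.0339 toolY rel board deg -89.68 F [0.49 0.18 0.05] w 0.0243
```

Request:
arm_command:
  moves: [-0.4,0,0,0.3,-0.6,0,0,0,-0.6,0,0,0,-0.6,0,0,0,-0.6,0,0,0,-0.6,0,0,0,-0.6,0,0,0,-0.6,0,0,0,-0.6,0,0,0,-0.6,0,0,0,-0.6,0,0,0,-0.5,0,0,0]

```text
time: 10.05
ee_pos: [0.5792, 0.1636, 0.0336]
eef_rot: [0.734, 0.679, 0.0, 0.0]
ft_force: [-0.1, 0.9, 0.4]
width: 0.0243
grip_force: 0.6
```

```bash
python3 where.py
```

```text
t 10.05 tcp board [0.0287 0.1054] z 0.0336 toolY rel board deg -90.0 F [-0.06  0.92  0.38] w 0.0243
```

Request:
arm_command:
  moves: [-0.5,0,0,0,-0.6,0,0,0,-0.6,0,0,0,-0.6,0,0,0,-0.6,0,0,0,-0.6,0,0,0,-0.6,0,0,0,-0.6,0,0,0,-0.6,0,0,0,-0.6,0,0,0,-0.6,0,0,0,-0.5,0,0,0]

```text
time: 11.05
ee_pos: [0.5737, 0.0937, 0.0335]
eef_rot: [0.734, 0.679, -0.0, 0.0]
ft_force: [0.2, 0.6, 0.5]
width: 0.0245
grip_force: 0.5
```

Request:
arm_command:
  moves: [-0.5,0,0,0,-0.5,0,0,0,-0.5,0,0,0,-0.4,0,0,0,-0.3,0,0,0,0,0,0,0]

```text
time: 11.55
ee_pos: [0.572, 0.0716, 0.0335]
eef_rot: [0.735, 0.679, -0.0, 0.0]
ft_force: [0.0, 0.1, -0.6]
width: 0.0244
grip_force: 0.0
```

Run:
```python
from where import *
wb()
im=r.camera("side"); cv2.imwrite("pics/side4.png",cv2.resize(im[160:300,200:370],None,fx=4,fy=4,interpolation=cv2.INTER_CUBIC)[:,:,::-1])
```

```text
t 11.55 tcp board [0.0287 0.0132] z 0.0335 toolY rel board deg -90.05 F [ 0.02  0.06 -0.57] w 0.0244
```

View pics/side4.png

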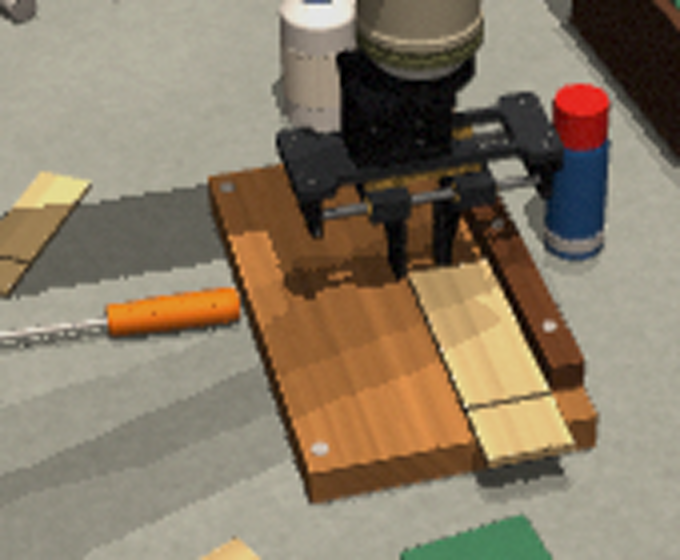

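The slat's right end overhangs at crop (530,455). The pencil line at crop (510,402) is still short of the board edge, and the slat is on the fence. I'll push 20 mm more, back off and measure.

Request:
arm_command:
  moves: [-0.4,0,0,0,-0.5,0,0,0,-0.4,0,0,0,-0.4,0,0,0,-0.3,0,0,0,0,0,0,0]

```text
time: 12.1
ee_pos: [0.5704, 0.0515, 0.0335]
eef_rot: [0.735, 0.678, -0.0, 0.0]
ft_force: [0.8, 0.6, 0.7]
width: 0.0244
grip_force: 0.0
```

```bash
python3 where.py
```

```text
t 12.1 tcp board [ 0.0287 -0.007 ] z 0.0335 toolY rel board deg -90.06 F [0.8  0.59 0.7 ] w 0.0244
```

Request:
arm_command:
  moves: [0.5,0,0,0,1,-2,0,0,1,-3.5,0,0,0,-4,0,0,0,-4,0,0,0,-4,0,0,0,-4,0,0,0,0,0,0]

```text
time: 12.77
ee_pos: [0.3504, 0.0941, 0.032]
eef_rot: [0.733, 0.68, -0.003, -0.001]
ft_force: [0.3, -1.0, -0.4]
width: 0.0246
grip_force: 0.0
```

```bash
cat > fin.py <<'E'
from where import *
import sys
wb(); im,m,c=slat("top",(320,240)); W=ray("top",c,.038); C,y,l=frame(W); k,n=np.cos(Y),np.sin(Y); Rm=np.array([[k,-n],[n,k]])
print("slat",(Rm.T@(C-B)).round(4),"yaw",np.degrees(y-Y).round(2),l)
# pencil line: darkest column of the profile along slat, in top image
g=cv2.cvtColor(im,cv2.COLOR_RGB2GRAY).astype(np.float32); ys=np.arange(-.19,-.14,.0002); xs=np.linspace(.025,.065,30)
X,Z=np.meshgrid(xs,ys); P=np.c_[X.ravel(),Z.ravel()]@Rm.T+B
px=proj("top",np.c_[P,np.full(len(P),.038)]).astype(np.float32); v=cv2.remap(g,px[:,0].reshape(X.shape),px[:,1].reshape(X.shape),cv2.INTER_LINEAR).mean(1)
w=np.clip(np.median(v)-15-v,0,None); print("line y (board)",(w@ys/w.sum()).round(4))
cv2.imwrite(sys.argv[1],cv2.resize(im[185:315,220:390],None,fx=4,fy=4,interpolation=cv2.INTER_CUBIC)[:,:,::-1])
E
python3 fin.py pics/top5.png
```

```text
t 12.77 tcp board [-0.194   0.0182] z 0.032 toolY rel board deg -89.83 F [ 0.3  -1.02 -0.43] w 0.0246
slat [ 0.0439 -0.118 ] yaw -0.56 [0.2005 0.0615 0.2006 0.0618]
line y (board) -0.1679
```

View pics/top5.png

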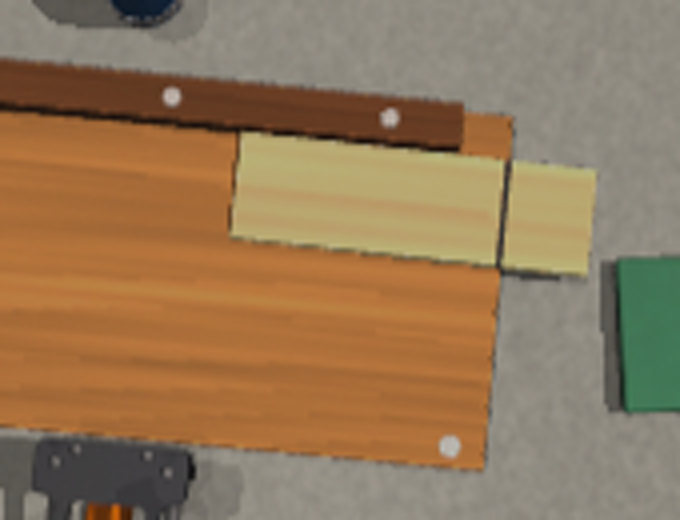

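I retreated without lifting, so the tips went out over the screwdriver at z = 32 mm. I'll lift straight up and check that it hasn't moved.

Request:
arm_command:
  moves: [0,0,-1,0,0,0,-3,0,0,0,-4,0,0,0,-4,0,0,0,-4,0,4,0,0,0,4,0,0,0,4,0,0,0,4,0,0,0,0,0,0,0]

```text
time: 13.65
ee_pos: [0.37, 0.2617, 0.1939]
eef_rot: [0.732, 0.682, 0.001, -0.001]
ft_force: [-0.8, -0.6, 0.3]
width: 0.0245
grip_force: 0.0
```

Run:
```python
from where import *
wb()
a=np.load("top0.npy"); b=r.camera("top"); s0=cv2.cvtColor(cv2.imread("pics/side0.png"),cv2.COLOR_BGR2RGB); s1=r.camera("side")
for n,u,v,near in(("top",a,b,(247,318)),("side",s0,s1,(243,239))):
    for im in(u,v):
        x,y=near; h=cv2.cvtColor(im,cv2.COLOR_RGB2HSV); m=cv2.inRange(h,(8,215,90),(18,255,255)); m2=np.zeros_like(m); m2[y-45:y+45,x-45:x+45]=m[y-45:y+45,x-45:x+45]
        q=cv2.findNonZero(m2); print(n,None if q is None else (len(q),q[:,0].mean(0).round(2),cv2.boundingRect(q)))
print("screwdriver handle world",ray("top",(247,318),.02), "diff", np.abs(a[270:400,210:270].astype(int)-b[270:400,210:270]).max(2).mean())
cv2.imwrite("pics/cmp.png",np.hstack([cv2.resize(i[280:400,190:290],None,fx=4,fy=4) for i in(a,b)])[:,:,::-1])
```

```text
t 13.65 tcp board [-0.1876  0.1868] z 0.1939 toolY rel board deg -89.56 F [-0.83 -0.59  0.29] w 0.0245
top (427, array([245.96, 317.96]), (238, 297, 17, 43))
top (426, array([245.94, 317.9 ]), (238, 297, 17, 43))
side (212, array([243.16, 237.63]), (227, 232, 33, 11))
side (218, array([242.83, 237.68]), (227, 232, 33, 12))
screwdriver handle world [[0.39299993 0.10446319 0.02      ]] diff 13.642307692307693
```

View pics/cmp.png

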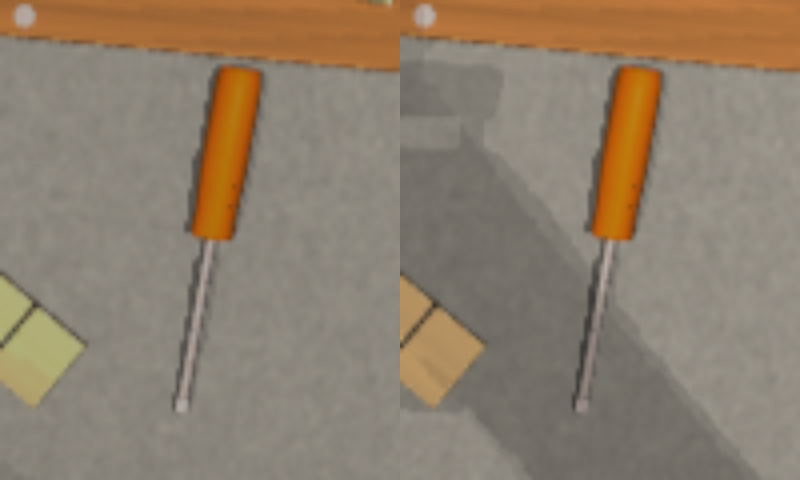

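The screwdriver is where it was: its handle is at top pixel (246,318) in both frames. The slat still needs about 2 mm to the right, and its right end is about 2 mm off the fence (yaw -0.56°). I'll press it back near its right end first, with the fingers shut, and then give it the last 2 mm.

Request:
arm_command:
  moves: [-3.7,1.8,0,0.2,-3.7,1.8,0,0,-3.7,1.8,0,0,-3.7,1.8,0,0,-3.7,1.8,0,0,-3.7,1.8,0,0,-3.7,1.8,0,0,-3.7,1.8,0,0,0,0,0,0,0,0,0,0]
  fingers: 0

```text
time: 14.58
ee_pos: [0.4902, -0.0563, 0.1936]
eef_rot: [0.738, 0.675, -0.0, 0.0]
ft_force: [0.3, 0.8, -0.5]
width: 0.0007
grip_force: 0.0
```

```bash
python3 where.py
```

```text
t 14.58 tcp board [-0.0429 -0.1208] z 0.1936 toolY rel board deg -90.55 F [ 0.31  0.76 -0.54] w 0.0007
```

Request:
arm_command:
  moves: [0.9,0,3,-0.5,0,0,3,0,0,0,3,0,0,0,3,0,0,0,2.5,0,0,0,1,0,0,0,0.2,0,0,0,0,0,0,0,0,0]

```text
time: 15.33
ee_pos: [0.4918, -0.0436, 0.038]
eef_rot: [0.732, 0.681, 0.001, 0.001]
ft_force: [0.5, 0.8, 0.3]
width: 0.0008
grip_force: 0.0
```

```bash
python3 where.py
```

```text
t 15.33 tcp board [-0.0422 -0.108 ] z 0.038 toolY rel board deg -89.68 F [0.49 0.76 0.32] w 0.0008
```

Request:
arm_command:
  moves: [0,0,0.4,0.2,0,0.5,0,0,0,0.7,0,0,0,0.7,0,0,0,0.7,0,0,0,0.6,0,0,0,0.4,0,0,0,0.2,0,0,0,0,0,0]

```text
time: 16.08
ee_pos: [0.529, -0.0468, 0.0324]
eef_rot: [0.734, 0.679, -0.0, -0.0]
ft_force: [-0.1, 0.5, -0.5]
width: 0.0006
grip_force: 0.0
```

```bash
python3 where.py
```

```text
t 16.08 tcp board [-0.0049 -0.1083] z 0.0324 toolY rel board deg -89.89 F [-0.13  0.46 -0.54] w 0.0006
```

Request:
arm_command:
  moves: [0,0.1,0,0,0,0.1,0,0,0,0.1,0,0,0,0.1,0,0,0,0.1,0,0,0,0,0,0]

```text
time: 16.58
ee_pos: [0.5338, -0.0471, 0.0326]
eef_rot: [0.734, 0.68, 0.0, 0.0]
ft_force: [1.1, 0.5, -0.1]
width: 0.0009
grip_force: 0.0
```

```bash
python3 where.py
```

```text
t 16.58 tcp board [-0.     -0.1082] z 0.0326 toolY rel board deg -89.89 F [ 1.12  0.47 -0.07] w 0.0009
```

Request:
arm_command:
  moves: [0,0.1,0,0,0,0.1,0,0,0,0.1,0,0,0,0,0,0]

```text
time: 16.92
ee_pos: [0.5368, -0.0474, 0.0325]
eef_rot: [0.734, 0.679, 0.0, 0.0]
ft_force: [0.2, 0.2, 0.9]
width: 0.0004
grip_force: 0.0
```

Request:
arm_command:
  moves: [0,0.1,0,0,0,0.1,0,0,0,0.1,0,0,0,0,0,0]

```text
time: 17.25
ee_pos: [0.5398, -0.0476, 0.0325]
eef_rot: [0.734, 0.68, 0.0, 0.0]
ft_force: [1.0, -0.1, -0.0]
width: 0.0004
grip_force: 0.0
```

```bash
python3 where.py
```

```text
t 17.25 tcp board [ 0.006  -0.1082] z 0.0325 toolY rel board deg -89.89 F [ 0.99 -0.12 -0.03] w 0.0004
```

Request:
arm_command:
  moves: [0,0.1,0,0,0,0.1,0,0,0,0.1,0,0,0,0,0,0]

```text
time: 17.58
ee_pos: [0.542, -0.0478, 0.0324]
eef_rot: [0.734, 0.679, -0.001, -0.001]
ft_force: [-4.1, 0.7, 4.0]
width: 0.0006
grip_force: 2.1
```

Run:
```python
from where import *
wb(); im=r.camera("side"); cv2.imwrite("pics/side6.png",cv2.resize(im[190:300,240:380],None,fx=5,fy=5,interpolation=cv2.INTER_CUBIC)[:,:,::-1])
```

```text
t 17.58 tcp board [ 0.0082 -0.1083] z 0.0324 toolY rel board deg -89.9 F [-4.11  0.65  3.95] w 0.0006
```

View pics/side6.png

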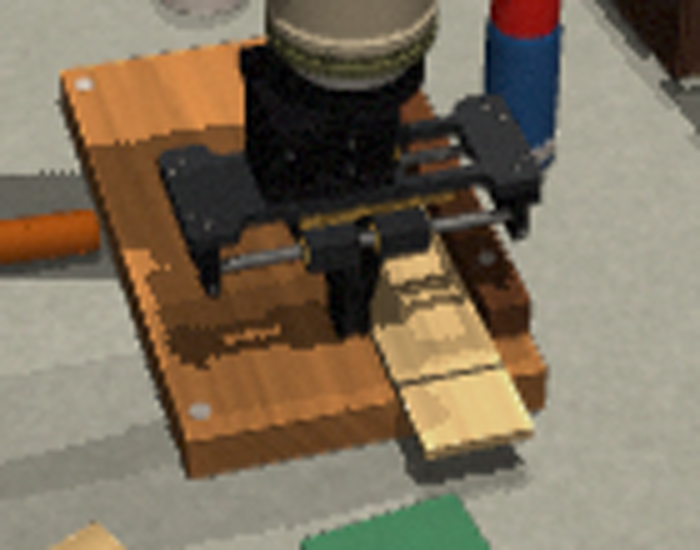

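Contact is made: 4 N against the fence, with the tip at crop (350,325) on the slat's near edge. I'll back off, lift well clear and measure by numbers.

Request:
arm_command:
  moves: [0,-0.3,0,0,0,-1,0,0,0,-2,0,0,0,0,-2,0,0,0,-4,0,0,0,-4,0,0,0,-4,0,4,-1.5,0,0,4,-2,0,0,4,-2,0,0,4,-2,0,0,4,-2,0,0]

```text
time: 18.63
ee_pos: [0.4345, 0.1508, 0.173]
eef_rot: [0.734, 0.679, 0.001, 0.0]
ft_force: [1.0, 0.3, -0.6]
width: 0.0005
grip_force: 0.0
```

Request:
arm_command:
  moves: [4,-2,0,0,2,-1,0,0,0,0,0,0]

```text
time: 18.88
ee_pos: [0.4089, 0.2136, 0.1729]
eef_rot: [0.731, 0.682, 0.001, -0.0]
ft_force: [-0.0, -0.8, 0.6]
width: 0.0006
grip_force: 0.0
```

```bash
python3 fin.py pics/top7.png
```

```text
t 18.88 tcp board [-0.1451  0.1419] z 0.1729 toolY rel board deg -89.45 F [-0.05 -0.76  0.55] w 0.0006
slat [ 0.0452 -0.1173] yaw 0.17 [0.1981 0.0615 0.2017 0.0617]
line y (board) -0.1676
```

The slat is flush on the fence again. The line is still 2.4 mm short, so I'll go back to its left end.

Request:
arm_command:
  moves: [-2,2.9,0,0,-2,2.9,0,0,-2,2.9,0,0,-2,2.9,0,0,-2,2.9,0,0,-2,2.9,0,0,0,0,0,0,0,0,0,0]

```text
time: 19.6
ee_pos: [0.5765, 0.0717, 0.172]
eef_rot: [0.735, 0.678, -0.0, 0.001]
ft_force: [-1.4, 0.5, -0.7]
width: 0.0003
grip_force: 0.0
```

```bash
python3 where.py
```

```text
t 19.6 tcp board [0.0332 0.0136] z 0.172 toolY rel board deg -90.2 F [-1.38  0.51 -0.72] w 0.0003
```

Request:
arm_command:
  moves: [0,-0.4,1,0,0,0,3,0,0,0,3,0,0,0,3,0,0,0,2,0,0,0,1,0,0,0,0.6,0,0,0,0,0,0,0,0,0]

```text
time: 20.35
ee_pos: [0.5718, 0.0761, 0.0376]
eef_rot: [0.734, 0.68, 0.001, 0.0]
ft_force: [0.1, -0.6, 0.3]
width: 0.0006
grip_force: 0.0
```

```bash
python3 where.py
```

```text
t 20.35 tcp board [0.0282 0.0176] z 0.0376 toolY rel board deg -89.87 F [ 0.12 -0.6   0.33] w 0.0006
```

Request:
arm_command:
  moves: [0,0,0.4,0,-0.5,0,0,0,-0.6,0,0,0,-0.6,0,0,0,-0.4,0,0,0,-0.2,0,0,0,0,0,0,0,0,0,0,0]

```text
time: 21.02
ee_pos: [0.5697, 0.0527, 0.0326]
eef_rot: [0.734, 0.679, 0.0, -0.0]
ft_force: [-0.1, 0.0, 0.6]
width: 0.0005
grip_force: 0.0
```

```bash
python3 where.py
```

```text
t 21.02 tcp board [ 0.0279 -0.0059] z 0.0326 toolY rel board deg -89.91 F [-0.09  0.02  0.59] w 0.0005
```

Request:
arm_command:
  moves: [-0.1,0,0,0,-0.1,0,0,0,-0.1,0,0,0,-0.04,0,0,0,0,0,0,0,0,0,0,0]

```text
time: 21.52
ee_pos: [0.5693, 0.0494, 0.0325]
eef_rot: [0.734, 0.68, -0.0, -0.0]
ft_force: [-1.3, 0.8, -0.0]
width: 0.0005
grip_force: 0.1
```

```bash
python3 where.py
```

```text
t 21.52 tcp board [ 0.0277 -0.0092] z 0.0325 toolY rel board deg -89.89 F [-1.3   0.79 -0.05] w 0.0005
```

Request:
arm_command:
  moves: [0.5,0,0,0,1,0,0,0,0.5,0,-1,0,0,0,-3,0,0,0,-4,0,0,0,-4,0,0,0,-3,0,2,-3,0,0,2,-3,0,0,2,-3,0,0,2,-3,0,0,2,-3,0,0]

```text
time: 22.52
ee_pos: [0.4274, 0.182, 0.1835]
eef_rot: [0.733, 0.68, 0.001, 0.0]
ft_force: [0.0, 0.8, 0.4]
width: 0.0001
grip_force: 0.0
```

Request:
arm_command:
  moves: [2,-3,0,0,0,0,0,0,0,0,0,0]

```text
time: 22.77
ee_pos: [0.3994, 0.2046, 0.1836]
eef_rot: [0.732, 0.681, 0.001, 0.0]
ft_force: [0.7, -0.8, 0.3]
width: 0.0002
grip_force: 0.0
```

```bash
python3 fin.py pics/top8.png; python3 fin.py pics/top9.png
```

```text
t 22.77 tcp board [-0.1538  0.1322] z 0.1836 toolY rel board deg -89.64 F [ 0.73 -0.79  0.32] w 0.0002
slat [ 0.0451 -0.1199] yaw 0.18 [0.2015 0.0613 0.1998 0.0618]
line y (board) -0.1698
t 22.82 tcp board [-0.1526  0.1311] z 0.1835 toolY rel board deg -89.78 F [ 0.92 -0.09  0.29] w -0.0001
slat [ 0.0451 -0.1199] yaw 0.18 [0.2015 0.0613 0.1998 0.0618]
line y (board) -0.1698
```

The line is within 0.2 mm of the board's edge, the slat is flush on the fence and the hand is clear. I'll hand the job in.

```bash
python3 -c "
from bench import r
print(r.close_job())"
```

```text
the job is handed in; nothing more can be done
None
```

The job is handed in: the camera puts the slat flush against the fence (about 0.2° off parallel) with its pencil line about 0.2 mm from directly over the sawing edge; the hand is clear, and the screwdriver, which the fingertips once passed low over, was checked and hadn't moved.

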